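# Put the track-laying supplies into their foam trays

## Task

Put the four track-laying supplies away, each into the foam tray cut for it: the cork roll into the long tray, the black sanding block into the middle-sized rectangular one, the small card box into the small rectangular one and the jar, upright, into the one with the round hole. Each must sit flat on the bottom of its recess, with its long side along the recess's long side (the jar may face any way). Leave the awl and the loose piece of track where they lie.

Things in the scene. Friction and masses are not known exactly. Their poses are not given: they have to be found in the camera images.
- cork_center (a point): Brown roll of cork lying on its side, 30 mm wide and tall, 120 mm long; it does not roll. Point: its centre, 15 mm above its underside. Axes: y along its length, z up.
- sander_center (a point): Black rubber sanding block with rounded edges, 42 x 68 mm, 26 mm tall. Point: its centre, 13 mm above its underside. Axes: x along the 42 mm, y along the 68 mm, z up.
- carton_center (a point): Small red and white card box, 26 x 34 mm, 30 mm tall. Point: its centre, 15 mm above its underside. Axes: x along the 26 mm, y along the 34 mm, z up.
- jar_center (a point): Small brown round jar with a white screw lid, standing upright: diameter 38 mm up to 34 mm height, lid diameter 35 mm from there to the top at 46 mm. Point: its centre, 23 mm above its underside. z is its axis, up.
- long_tray_floor (a point): Long narrow tray. Two-layer foam tray fixed to the bench, 10 mm tall in all: dark top with a 46 x 136 mm rectangular cut-out 6 mm deep, lighter grey bottom layer 4 mm thick. Outside 64 x 154 mm. Point: centre of the recess floor, 4 mm above the bench. Axes: y along the recess's long side, x along its short side, z up.
- wide_tray_floor (a point): Middle-sized rectangular tray. Two-layer foam tray fixed to the bench, 10 mm tall in all: dark top with a 58 x 84 mm rectangular cut-out 6 mm deep, lighter grey bottom layer 4 mm thick. Outside 76 x 102 mm. Point: centre of the recess floor, 4 mm above the bench. Axes: y along the recess's long side, x along its short side, z up.
- small_tray_floor (a point): Small tray with a rectangular hole. Two-layer foam tray fixed to the bench, 10 mm tall in all: dark top with a 42 x 50 mm rectangular cut-out 6 mm deep, lighter grey bottom layer 4 mm thick. Outside 60 x 68 mm. Point: centre of the recess floor, 4 mm above the bench. Axes: y along the recess's long side, x along its short side, z up.
- round_tray_floor (a point): Square tray with a round hole. Two-layer foam tray fixed to the bench, 10 mm tall in all: dark top with a 54 mm diameter round cut-out 6 mm deep, lighter grey bottom layer 4 mm thick. Outside 72 x 72 mm. Point: centre of the recess floor, 4 mm above the bench. z up.
- awl_center (a point): Loose awl lying flat between the supplies, wooden handle 20 mm thick, 150 mm long in all; to be left alone. Point: mid-length, 10 mm above its underside. Its y axis runs along it.
- track_center (a point): Loose straight piece of model track, 25 x 81 mm, 4 mm thick, lying between the supplies; to be left alone. Point: its centre. Its y axis runs along it. (Behind all these things, from about x = 0.67 m on, a fixed raised model-railway ramp crosses the bench, up to 0.2 m high: a hand swung outward in a low arc strikes it.)

How it is judged:
By the outcome, as a careful person would: the job done as asked, in the order asked, and still so for the second after the job is handed in, with the robot touching nothing.
It also fails if it takes over 120 s, if anything falls off the work surface, if the arm or the gripper's body presses on something with over 40 N, if the wrist force passes 120 N, or if a joint passes its speed limit or range.

## Robot

A 6-joint arm with a two-finger parallel gripper is mounted at the origin on a cart in front of the work surface, level with it; the furniture and walls round the work are solid. World frame = base frame: x ahead of the robot, y to its left, z up, the work surface at z = 0. Lengths are in mm, angles in rad, forces in N, time in s.
With the tool pointing down it reaches from about 275 to 1000 mm from the base axis. Payload 8.4 kg.
Tool frame: the origin (TCP) lies on the centre line of the jaws, within the pads' length; the fingertips stand r.tip_reach ahead of it and the grasp point (between the pads) lies 11 mm behind it (r.tip_reach is the distance from the TCP to the fingertips, in mm); z points along the fingers, y is the line along which they close (so a half turn about z gives the same grasp; the last joint's range is limited). The gripper opens to 85 mm and grips with 20 to 120 N. Pads are 22 mm wide; open, the fingers measure 114 mm over their backs; the gripper's body (76 mm by 85 mm) begins 54 mm behind the grasp point. The pads swing forward as they close: fully open they stand 13 mm farther back than shut.
Start: joints at [1.124, 0.353, 1.633, -0, 1.155, -0.002], TCP at [268.922, 564.188, 203.681] pointing down, gripper open.
Joint ranges: [-2.63, 2.63], [-0.92, 2.1], [0.06, 2.66], [-1.3, 4.44], [0, 2.69], [-3.02, 3.02]. Speed limits (rad/s): [2.22, 2.22, 2.79, 3.14, 3.14, 3.14].

## Interface

Orientations are given as [roll, pitch, yaw] about the fixed x, y, z axes, in that order (R = Rz(yaw) Ry(pitch) Rx(roll)).
In Python, from rig import r gives the robot as it stands.
- The arm moves only by the tool carry_out, never from a script. Its argument "targets" is a list of rows, each an object with "dp": the shift along the tool's x, y, z in mm, a list of three; "yaw": the turn about the tool's z in degrees. A call has 1 to 12 rows; each row is the pose to reach, as a shift and turn from the pose commanded when the call began, along the tool's axes at that moment; what a row does not reach only later rows make up. A row lasts 1/8 s, in which the tool goes at most 62.5 mm and 10.7 degrees, less where a joint would pass 70% of its speed; a pose out of reach is approached as far as the arm can. A call with a gripper value outside its range is refused whole. "fingers" is the opening, from -1 (shut) to 1 (fully open), so that 0 is half open, set as the call begins (left out, the last holds). The fingers move at their own pace and stop on an object; "grip_force" is the grip in N (left out, the last holds). Time passes only in rows, so rows that repeat a pose let the fingers close. It gives the time, the measured TCP pose, the force, the opening and the grip force at its end, in the units of the state.
- r.sense(): the state, without advancing time (a new reading comes with each control period).
- r.grab_frame(name): name is "side" or "top"; returns the picture (480x640x3 uint8, red, green, blue); there is no depth.
- r.get_calibration(name): a dict with "fx", "fy", "cx", "cy" (pixels), "dist_coeffs" ([k1, k2, p1, p2, k3] as OpenCV has them; the pictures are not rectified), "rvec" (rotation vector, rad) and "tvec" (3), from world to camera coordinates, as OpenCV has them. Camera axes: x right, y down, z forward; pixel columns grow to the right and rows downward; lengths in mm; the calibration is good to about 2 mm. A picture is of the moment at which its call begins. get_calibration takes no time and is no camera call.
- r.sign_off(): hands the job in; it is judged then, once.
The state is a dict: "clock": time; "qpos": joint angles; "qvel": joint speeds; "joint_efforts": joint torques, N m; "eef_pos": TCP position; "tcp_rot": TCP orientation; "contact_force": force on the tool from outside, world axes, zero at the start; "wrist_torque": the same for the moment, N m; "opening": opening from 0.0 (shut) to 1.0 (fully open); "grasp_force": force on a finger pad.
Only numpy, scipy, OpenCV 4.12 (cv2) and the standard library are available. Lean on these libraries where they do the work, as an engineer would, in place of code of your own. Each camera call takes 0.05 s, during which the arm holds its last target. There are 200 camera calls.

## Working session

There is one attempt and no reset: what is moved stays moved. The work goes in short steps, Python scripts to look and compute and a tool call to move; the robot and the scene stay as the last step left them, time stands still between calls to the robot, and variables do not carry over. Pictures are saved under pics/ and viewed, at most 14 in all, crops included, and the job is handed in when it is done.

Besides the shell and the picture viewer there is one more tool, called by a JSON object that holds its "op" and its "data". carry_out: Moves the arm, as the interface text tells. Its arguments: {"type":"object","properties":{"targets":{"type":"array","items":{"type":"object","properties":{"dp":{"type":"array","items":{"type":"number"}},"yaw":{"type":"number"}}}},"fingers":{"type":"number"},"grip_force":{"type":"number"}},"required":["targets"]}

```bash
mkdir -p pics; ls; python3 - <<'E'
from rig import r
import cv2
for n in("side","top"):
    cv2.imwrite(f"pics/{n}0.png",r.grab_frame(n)[:,:,::-1]); c=r.get_calibration(n);print(c)
    import numpy as np
    R=cv2.Rodrigues(np.array(c["rvec"],float))[0];print(-R.T@np.array(c["tvec"]))
print(r.sense(),r.tip_reach)
E
```

```text
pics
{'fx': 535.469764112364, 'fy': 535.469764112364, 'cx': 317.287075991004, 'cy': 243.29175057908108, 'dist_coeffs': array([-0.05098989,  0.        ,  0.        ,  0.        ,  0.        ]), 'rvec': array([ 2.00027869, -0.16020349,  0.11283645]), 'tvec': array([-447.07130446,   64.46644502, 1117.41704626])}
[  275.43203313 -1045.9290318    531.80746953]
{'fx': 575.1956601123616, 'fy': 575.1956601123616, 'cx': 318.03743149682657, 'cy': 237.196501242632, 'dist_coeffs': array([-0.12913377,  0.        ,  0.        ,  0.        ,  0.        ]), 'rvec': array([ 2.15883224, -2.10289067,  0.20706348]), 'tvec': array([ -26.83094457,  453.33001646, 1301.68961977])}
[ 210.13203603   -2.8183446  1362.51989123]
{'clock': 0.1, 'qpos': array([ 1.12357583e+00,  3.53608802e-01,  1.63410223e+00, -1.65995496e-05,
        1.15520950e+00, -2.36101344e-03]), 'qvel': array([-0.00015936,  0.00113489, -0.0028803 , -0.00123987,  0.00164253,
       -0.00067389]), 'joint_efforts': array([ 1.83527838e-03, -6.06353331e+01, -3.42826617e+01,  8.44297415e-05,
        4.06529551e-03,  5.40954647e-05]), 'eef_pos': array([268.72609276, 563.73158765, 202.99993253]), 'tcp_rot': array([-3.14026475e+00,  1.20425102e-05,  2.69673989e+00]), 'contact_force': array([ 0.25882159,  0.28970985, -0.07406716]), 'wrist_torque': array([-0.04857897, -0.02998892, -0.00456768]), 'grasp_force': 0.0, 'opening': 0.9982834505427831} 8.0
```

View pics/side0.png

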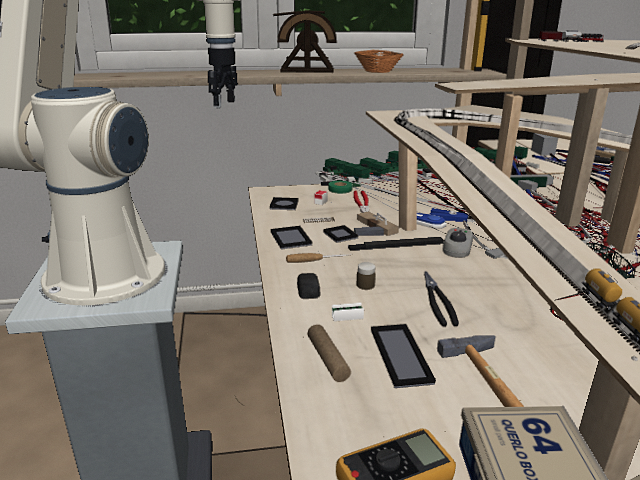

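View pics/top0.png

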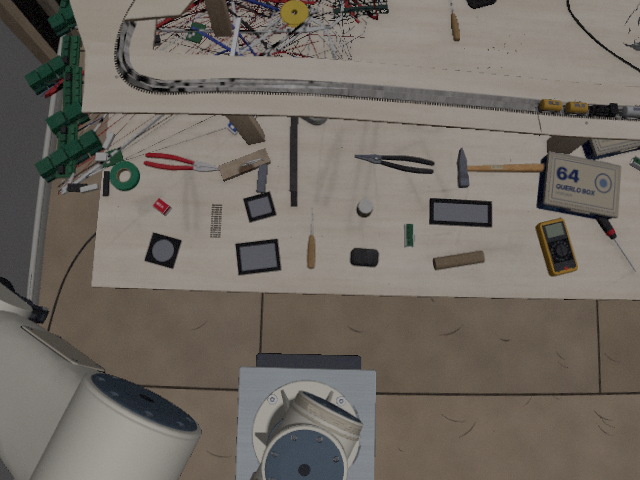

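The top view has all the pieces. From left to right they are: card box (162,206), round tray (163,250), track (216,220), small tray (260,206), wide tray (258,256), awl (311,245), block (364,257), jar (365,208), long tray (461,212) and cork (458,260). The green/white box at (409,235) is not in the task list. In the side view: card box (320,197), round tray (284,203), wide tray (292,237), small tray (341,233), block (308,285), jar (366,275), cork (328,352) and long tray (403,355).

```bash
cat > h.py <<'E'
import cv2,numpy as np
from rig import r
class Cam:
    def __init__(s,n):
        c=r.get_calibration(n);s.K=np.array([[c["fx"],0,c["cx"]],[0,c["fy"],c["cy"]],[0,0,1.]]);s.d=np.array(c["dist_coeffs"])
        s.R=cv2.Rodrigues(np.array(c["rvec"],float))[0];s.t=np.array(c["tvec"],float);s.c=-s.R.T@s.t
    def rays(s,px):
        u=cv2.undistortPoints(np.array(px,float).reshape(-1,1,2),s.K,s.d)[:,0]
        return np.c_[u,np.ones(len(u))]@s.R
    def plane(s,px,z):
        d=s.rays(px);return s.c+d*((z-s.c[2])/d[:,2])[:,None]
cams={n:Cam(n) for n in("side","top")}
def tri(ps,pt):
    A=[];b=[]
    for n,p in(("side",ps),("top",pt)):
        c=cams[n];d=c.rays([p])[0];d/=np.linalg.norm(d);P=np.eye(3)-np.outer(d,d);A.append(P);b.append(P@c.c)
    X=np.linalg.lstsq(np.vstack(A),np.hstack(b),rcond=None)[0]
    return X
def blob(im,seed,w,h,th=28):
    """silhouette against bare wood: contour + centroid of the blob nearest the seed"""
    x0,y0=seed[0]-w,seed[1]-h
    lab=cv2.cvtColor(im,cv2.COLOR_RGB2LAB).astype(float)[y0:seed[1]+h,x0:seed[0]+w]
    wood=lab.reshape(-1,3)[np.argsort(-lab[:,:,0].ravel())]
    wood=np.median(wood[len(wood)//8:len(wood)//3],axis=0) 
    m=(np.linalg.norm(lab-wood,axis=2)>th).astype(np.uint8)
    cs=cv2.findContours(m,cv2.RETR_EXTERNAL,cv2.CHAIN_APPROX_NONE)[0]
    c=max((c for c in cs if cv2.contourArea(c)>15),key=lambda c:cv2.pointPolygonTest(c,(float(w),float(h)),True))
    f=np.zeros_like(m);cv2.drawContours(f,[c],-1,1,-1);M=cv2.moments(f,True)
    off=np.array([x0,y0]);return c[:,0]+off,np.array([M["m10"],M["m01"]])/M["m00"]+off,m
E
cat > meas.py <<'E'
from h import *
S={ # name: side seed,(w,h), top seed,(w,h), mid z, top z
"cork":((328,352),(34,40),(458,260),(36,18),15,15),
"sander":((308,285),(18,20),(364,257),(24,18),13,13),
"carton":((320,197),(11,11),(162,206),(14,14),15,15),
"jar":((366,275),(18,20),(365,208),(15,16),23,23),
"long":((403,355),(45,40),(461,212),(42,24),10,10),
"wide":((292,237),(28,18),(258,256),(32,25),10,10),
"small":((341,233),(19,13),(260,206),(22,20),10,10),
"round":((284,203),(18,10),(163,250),(24,24),10,10)}
I={n:r.grab_frame(n) for n in cams}
vis=[I[n].copy() for n in("side","top")]
for k,(ss,sw,ts,tw,z,_) in S.items():
    cs,ps,_=blob(I["side"],ss,*sw);ct,pt,_=blob(I["top"],ts,*tw)
    cv2.drawContours(vis[0],[cs],-1,(255,0,255),1);cv2.drawContours(vis[1],[ct],-1,(255,0,255),1)
    X=tri(ps,pt);P=cams["top"].plane(ct,z)[:,:2]
    (c,s,a)=cv2.minAreaRect(P.astype(np.float32))
    b=cv2.boxPoints((c,s,a));e=[b[1]-b[0],b[2]-b[1]];e=max(e,key=np.linalg.norm)
    print(k,"tri",X.round(1),"top@z",cams["top"].plane([pt],z)[0,:2].round(1),"side@z",cams["side"].plane([ps],z)[0,:2].round(1),"size",np.round(s,0)+2,"long axis deg",round(np.degrees(np.arctan2(e[1],e[0]))%180,1))
big=lambda im,x,y,w,h:cv2.resize(im[y:y+h,x:x+w],(800,int(800*h/w)),interpolation=cv2.INTER_NEAREST)
cv2.imwrite("pics/v.png",np.vstack([big(vis[0],250,170,200,75+50),]) [:,:,::-1][:300] if 0 else np.vstack([cv2.resize(vis[1][180:290,130:510],(800,232)),cv2.resize(vis[0][180:400,240:460],(368,368)).repeat(1,0) if 0 else np.pad(cv2.resize(vis[0][180:400,240:460],(368,368)),((0,0),(0,432),(0,0)))])[:,:,::-1])
E
python3 meas.py
```

```text
cork tri [ 413.6 -353.2    9.8] top@z [ 413.3 -351.9] side@z [ 411.7 -360.2] size [ 32. 130.] long axis deg 100.6
sander tri [ 414.3 -125.9    7.4] top@z [ 413.8 -125.4] side@z [ 412.4 -135.8] size [47. 69.] long axis deg 90.4
carton tri [524.4 365.1  15.7] top@z [523.7 365.3] side@z [525.5 367.4] size [46. 29.] long axis deg 55.4
jar tri [ 528.  -120.8    9.5] top@z [ 521. -119.] side@z [ 525.4 -143.8] size [41. 32.] long axis deg 62.5
long tri [ 533.8 -363.1   -2.8] top@z [ 530.9 -359.8] side@z [ 527.4 -379.5] size [157.  70.] long axis deg 88.8
wide tri [409.6 127.4   1.2] top@z [408.5 126.6] side@z [407.1 108. ] size [ 81. 106.] long axis deg 98.4
small tri [535.5 128.9   2.5] top@z [534.5 128.1] side@z [531.1 111.9] size [85. 71.] long axis deg 17.2
round tri [418.1 358.5   1.7] top@z [418.  356.3] side@z [414.8 336.2] size [78. 75.] long axis deg 76.5
```

View pics/v.png

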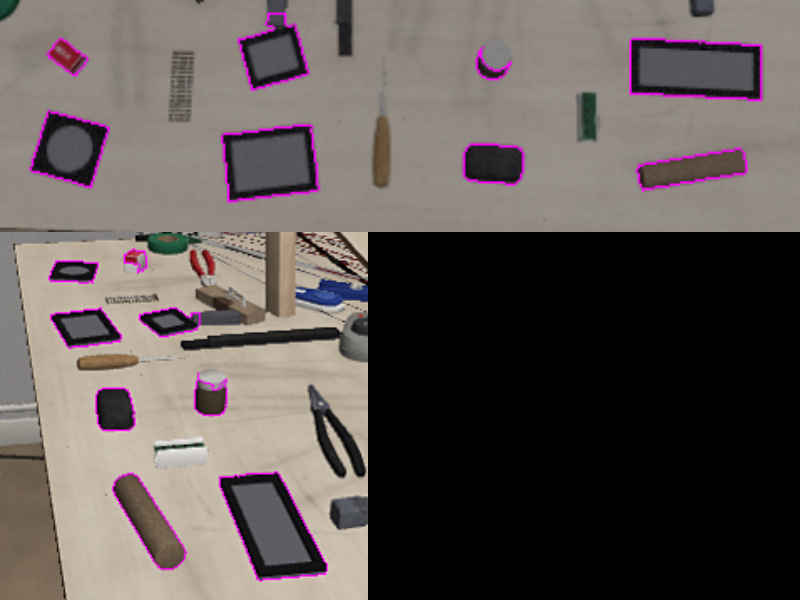

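The outlines show that the cork, block and three of the trays come out clean. The white parts of the card box and the jar lid are lost against the wood, and the small tray merges with a neighbouring tool. I'll refine those three.

```bash
python3 - <<'E'
from h import *
I={n:r.grab_frame(n) for n in cams}
cr=lambda n,x,y,w:cv2.resize(I[n][y-w:y+w,x-w:x+w],(400,300*4//3) if 0 else (300,300),interpolation=cv2.INTER_CUBIC)
cv2.imwrite("pics/z.png",np.vstack([np.hstack([cr("top",162,206,15),cr("side",320,197,15)]),np.hstack([cr("top",365,208,15),cr("side",366,275,20)])])[:,:,::-1])
# trays: dark rim, filled
for k,s,w,h in(("long",(461,212),42,24),("wide",(258,256),32,25),("small",(260,206),22,20),("round",(163,250),24,24)):
    x0,y0=s[0]-w,s[1]-h
    g=I["top"][y0:y0+2*h,x0:x0+2*w].max(axis=2)
    m=(cv2.resize(g,None,fx=4,fy=4,interpolation=cv2.INTER_CUBIC)<75).astype(np.uint8)
    m=cv2.morphologyEx(m,cv2.MORPH_OPEN,np.ones((9,9)))
    cs,hi=cv2.findContours(m,cv2.RETR_CCOMP,cv2.CHAIN_APPROX_NONE)
    for lev in("outer","inner"):
        c=[c for c,q in zip(cs,hi[0]) if (q[3]>=0)==(lev=="inner")]
        if not c: print(k,lev,None);continue
        c=max(c,key=cv2.contourArea)[:,0]
        P=cams["top"].plane((c+.5)/4-.5+[x0,y0],10)[:,:2]
        q=cv2.minAreaRect(P.astype(np.float32));b=cv2.boxPoints(q);e=max([b[1]-b[0],b[2]-b[1]],key=np.linalg.norm)
        print(k,lev,np.round(q[0],1),np.round(q[1],1),round(np.degrees(np.arctan2(e[1],e[0]))%180,1))
E
```

```text
long outer [ 531.5 -360.6] [155.   65.2] 88.8
long inner [ 531.1 -360.9] [134.   45.2] 88.9
wide outer [409.2 127. ] [ 76.1 101.2] 98.4
wide inner [409.2 126.4] [57.7 83.7] 98.4
small outer [534.  129.6] [66.6 66.8] 107.6
small inner [531.3 128.3] [40.9 50.2] 107.3
round outer [418.3 356.5] [73.5 71.5] 76.1
round inner [418.1 356.2] [50.9 52.1] 137.9
```

View pics/z.png

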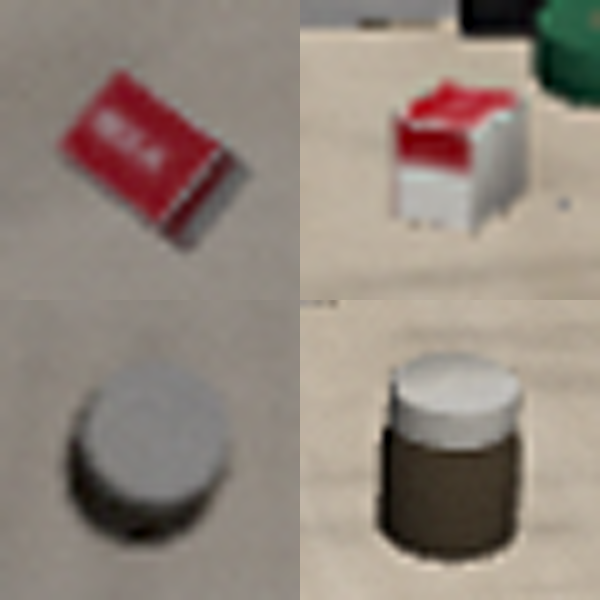

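The zoomed crops are clear. The card box's red top face is at about (160.5,205.3) in the top view and (320.8,191.9) in the side view. The jar's lid centre is at about (365.2,205.6) and (366.4,265.8).

```bash
cat >> h.py <<'E'
from scipy.spatial.transform import Rotation as Ro
def go(x,y,z,yaw=None):
    """tool-frame dp from measured pose to world TCP x,y,z; gripper closing-line angle yaw (deg, world)"""
    s=r.sense();R=Ro.from_euler("xyz",s["tcp_rot"]).as_matrix()
    dp=R.T@(np.array([x,y,z])-s["eef_pos"]);t=0
    a=np.degrees(np.arctan2(R[1,1],R[0,1]))
    if yaw is not None: t=-((yaw-a+90)%180-90)
    return dp.round(1),round(float(t),1),s["eef_pos"].round(1),"closing line",round(float(a),1)
E
python3 - <<'E'
from h import *
t=cams["top"]
q=np.array([[120,70],[220,150],[160,225],[58,145]])/10-.5+[147,191]
P=t.plane(q,30);print("carton",P[:,:2].round(1).tolist(),P.mean(0).round(1),"tri",tri((320.8,191.9),q.mean(0)).round(1))
for i in range(4):
    e=P[(i+1)%4]-P[i];print(round(np.hypot(*e[:2]),1),round(np.degrees(np.arctan2(e[1],e[0]))%180,1))
print("jar",t.plane([(364.7,205.6)],46).round(1),tri((366.4,265.8),(364.9,205.6)).round(1))
I=r.grab_frame("top")
for k,s,w,h,z in(("cork",(458,260),36,18,15),("sander",(364,257),24,18,13)):
    c,p,m=blob(I,s,w,h);l=cv2.fitLine(t.plane(c,z)[:,:2].astype(np.float32),cv2.DIST_L2,0,.01,.01).ravel();print(k,np.degrees(np.arctan2(l[1],l[0]))%180,t.plane([p],z).round(1))
print(go(413.5,-352.5,150,10.5),r.tip_reach)
E
```

```text
carton [[542.4, 370.7], [523.3, 344.7], [504.5, 357.9], [523.6, 384.3]] [523.5 364.4  30. ] tri [523.8 365.   27.8]
32.2 53.5
22.9 144.9
32.5 54.2
23.3 144.1
jar [[ 531.8 -122.9   46. ]] [ 532.4 -123.7   41.8]
cork 100.43603 [[ 413.3 -352.2   15. ]]
sander 90.364685 [[ 413.8 -125.4   13. ]]
(array([-524.9, -765.1,   53.8]), 54.0, array([268.9, 564.1, 203.5]), 'closing line', 64.5) 8.0
```

{"op": "carry_out", "data": {"targets": [{"dp":[-525,-765,54],"yaw":54},{"dp":[-525,-765,54],"yaw":54},{"dp":[-525,-765,54],"yaw":54},{"dp":[-525,-765,54],"yaw":54},{"dp":[-525,-765,54],"yaw":54},{"dp":[-525,-765,54],"yaw":54},{"dp":[-525,-765,54],"yaw":54},{"dp":[-525,-765,54],"yaw":54},{"dp":[-525,-765,54],"yaw":54},{"dp":[-525,-765,54],"yaw":54},{"dp":[-525,-765,54],"yaw":54},{"dp":[-525,-765,54],"yaw":54}], "fingers": 1, "grip_force": 30}}

```text
clock: 1.85
eef_pos: [385.9, -177.8, 160.4]
tcp_rot: [3.14, 0.001, 1.754]
contact_force: [2.2, -0.1, -0.5]
opening: 0.997
grasp_force: 0.0
```

```bash
python3 -c "
from h import *
print(go(413.5,-352,80,10.4),r.sense()['clock'],r.tip_reach)"
```

```text
(array([-176.3,   -4.6,   80.5]), 0.1, array([ 385.9, -177.8,  160.4]), 'closing line', 10.5) 1.85 8.0
```

{"op": "carry_out", "data": {"targets": [{"dp":[-176,-5,80],"yaw":0},{"dp":[-176,-5,80],"yaw":0},{"dp":[-176,-5,80],"yaw":0},{"dp":[-176,-5,80],"yaw":0},{"dp":[-176,-5,80],"yaw":0},{"dp":[-176,-5,80],"yaw":0}]}}

```text
clock: 2.6
eef_pos: [413.0, -348.3, 80.7]
tcp_rot: [3.141, 0.0, 1.755]
contact_force: [-0.1, -0.4, 0.1]
opening: 1.0
grasp_force: 0.0
```

```bash
python3 -c "
from h import *
print(go(413.5,-352,19,10.4),r.tip_reach)
I=[r.grab_frame(n) for n in ('top','side')]
cv2.imwrite('pics/a.png',np.hstack([cv2.resize(I[0][200:300,400:500],(400,400)),cv2.resize(I[1][260:400,260:400],(400,400))])[:,:,::-1])"
```

```text
(array([-3.7, -0.2, 61.7]), 0.2, array([ 413. , -348.3,   80.7]), 'closing line', 10.6) 8.0
```

View pics/a.png

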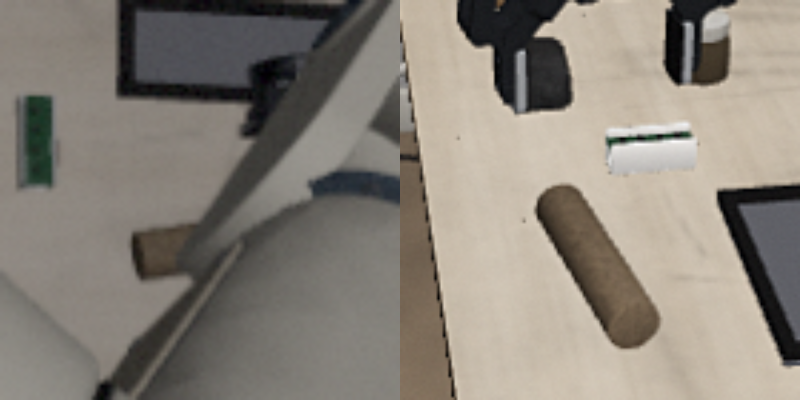

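The side view shows the open jaws straddling the cork in line, and the arm hides it from the top camera. Next I descend and grip.

{"op": "carry_out", "data": {"targets": [{"dp":[-4,0,35],"yaw":0},{"dp":[-4,0,60],"yaw":0},{"dp":[-4,0,63],"yaw":0},{"dp":[-4,0,63],"yaw":0},{"dp":[-4,0,63],"yaw":0}]}}

```text
clock: 3.32
eef_pos: [414.4, -353.7, 18.3]
tcp_rot: [3.14, 0.002, 1.755]
contact_force: [-0.4, -0.3, 0.9]
opening: 1.001
grasp_force: 0.0
```

{"op": "carry_out", "data": {"targets": [{"dp":[0,0,0],"yaw":0},{"dp":[0,0,0],"yaw":0},{"dp":[0,0,0],"yaw":0},{"dp":[0,0,0],"yaw":0},{"dp":[0,0,0],"yaw":0},{"dp":[0,0,0],"yaw":0},{"dp":[0,0,0],"yaw":0},{"dp":[0,0,0],"yaw":0}], "fingers": -1, "grip_force": 40}}

```text
clock: 4.32
eef_pos: [413.7, -353.3, 17.1]
tcp_rot: [3.142, 0.0, 1.754]
contact_force: [-0.8, 0.9, 0.1]
opening: -0.003
grasp_force: 0.0
```

```bash
python3 -c "
from h import *
s=r.sense();print(s['opening'],s['grasp_force'],s['contact_force'],r.tip_reach)
print(go(531.3,-360.8,100,-1.1))"
```

```text
-0.0029410368882255332 0.0 [-0.79070103  0.93200335  0.05978719] 8.0
(array([-28.9, 114.2, -82.9]), 11.6, array([ 413.7, -353.3,   17.1]), 'closing line', 10.5)
```

The jaws closed fully on nothing, so I'll look.

```bash
python3 -c "
from h import *
I=[r.grab_frame(n) for n in ('top','side')]
cv2.imwrite('pics/b.png',np.hstack([cv2.resize(I[0][200:300,400:500],(400,400)),cv2.resize(I[1][260:400,260:400],(400,400))])[:,:,::-1])"
```

```text
(no output)
```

View pics/b.png

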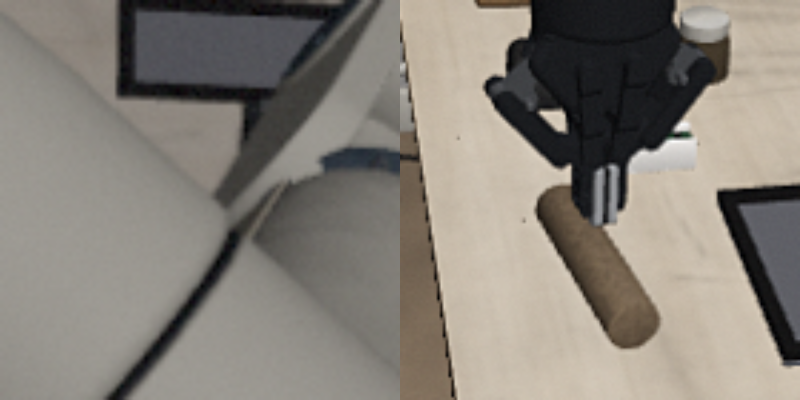

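```bash
python3 -c "
from h import *
s=r.sense();e=s['eef_pos'];print(e)
for n,c in cams.items():
  for p in (e,e+[0,0,-8],e+[0,0,11],(413.5,-352,15)):
    print(n,cv2.projectPoints(np.array(p,float),cv2.Rodrigues(c.R)[0],c.t,c.K,c.d)[0].ravel().round(1))
c=cams['side']
# finger tip seen at px; cast at vertical plane y of tcp
d=c.rays([(260+205*.35,260+221*.35)])[0];print(c.c+d*((e[1]-c.c[1])/d[1]))
"
```

```text
[ 413.65633416 -353.27500878   17.10714608]
side [329.1 349.4]
side [329.  353.5]
side [329.3 343.7]
side [328.9 350. ]
top [459.  259.4]
top [458.2 259.9]
top [460.2 258.8]
top [458.3 259.6]
[ 417.47785586 -353.27500878   39.97521301]
```

```bash
python3 -c "
from h import *
def pr(n,p):
  c=cams[n];return cv2.projectPoints(np.array(p,float),cv2.Rodrigues(c.R)[0],c.t,c.K,c.d)[0].ravel().round(1)
# pose a: TCP (413,-348.3,80.7), closing line 10.6deg ; finger pads at +-42.5, tips ~5 above tcp
u=np.array([np.cos(np.radians(10.6)),np.sin(np.radians(10.6)),0])
for sg in(-1,1):
  for w in (42.5,57):
    p=np.array([413,-348.3,85.7])+sg*w*u;print('a',sg,w,pr('side',p),pr('top',p), pr('side',p+[0,0,25]),pr('top',p+[0,0,25]))
u=np.array([np.cos(np.radians(64.5)),np.sin(np.radians(64.5)),0])
for sg in(-1,1):
  p=np.array([269,564,208])+sg*42.5*u;print('start',pr('side',p),pr('top',p))
print(r.sense()['qpos'])
s=cv2.imread('pics/side0.png');t=cv2.imread('pics/top0.png')
cv2.imwrite('pics/c.png',np.hstack([cv2.resize(s[60:120,190:250],(400,400)),cv2.resize(t[260:340,0:80],(400,400))]))
"
```

```text
a -1 42.5 [303.  316.3] [468.3 273.7] [302.9 302.2] [471.3 272.3]
a -1 57 [294. 318.] [469.5 280. ] [293.8 303.9] [472.6 278.8]
a 1 42.5 [354.  306.6] [460.8 237.2] [354.5 292.9] [463.7 235.1]
a 1 57 [362.3 305. ] [459.5 231. ] [363.  291.3] [462.4 228.9]
start [218.7 119. ] [ 52.2 313. ]
start [231.  113.4] [ 19.  293.7]
[-7.09584377e-01  4.80147974e-01  1.94238260e+00 -5.00139015e-06
  7.19065379e-01 -8.93069405e-01]
```

View pics/c.png

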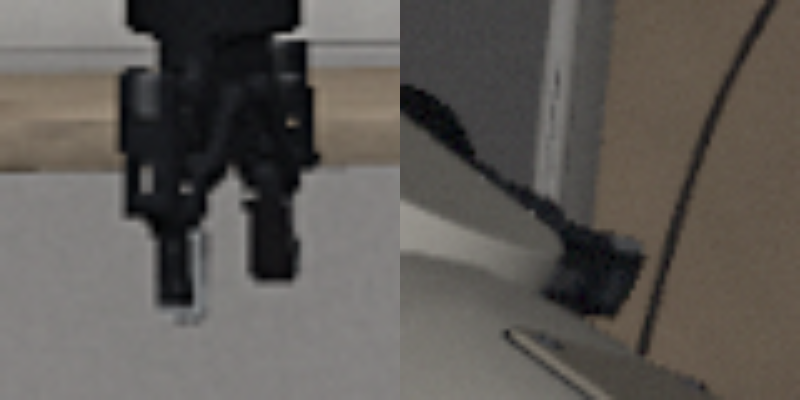

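In the start pose the tips appear at (217,108) and (231,102), about 12 px higher than the reported TCP predicts. That means the real fingertips stand about 30 mm above the nominal position, and the jaws closed above the cork. I'll open, go lower in small steps and check.

{"op": "carry_out", "data": {"targets": [{"dp":[0,0,0],"yaw":0},{"dp":[0,0,0],"yaw":0},{"dp":[0,0,0],"yaw":0},{"dp":[0,0,0],"yaw":0},{"dp":[0,0,0],"yaw":0},{"dp":[0,0,5],"yaw":0},{"dp":[0,0,10],"yaw":0},{"dp":[0,0,15],"yaw":0},{"dp":[0,0,20],"yaw":0},{"dp":[0,0,20],"yaw":0},{"dp":[0,0,20],"yaw":0}], "fingers": 1}}

```text
clock: 5.8
eef_pos: [413.7, -353.3, -2.9]
tcp_rot: [3.142, 0.0, 1.754]
contact_force: [0.7, -0.0, 0.4]
opening: 0.998
grasp_force: 0.0
```

```bash
python3 -c "
from h import *
print(r.sense()['eef_pos'],r.sense()['contact_force'],r.sense()['opening'])
I=r.grab_frame('side')
cv2.imwrite('pics/d.png',cv2.resize(I[280:400,270:400],(650,600))[:,:,::-1])"
```

```text
[ 413.72954905 -353.2998176    -2.86926912] [ 0.72029672 -0.00266547  0.44329516] 0.9984547910474251
```

View pics/d.png

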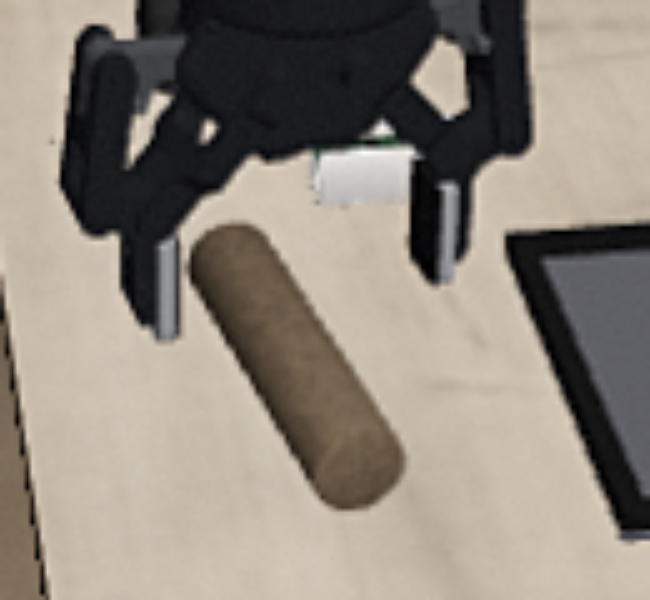

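The tips are now at (304,347.6) and (358.6,336.2), either side of the cork and about 31 mm up. So the offset is steady, with shut tips about 25 mm above the reported TCP. I'll go 15 mm lower and close.

{"op": "carry_out", "data": {"targets": [{"dp":[0,0,5],"yaw":0},{"dp":[0,0,10],"yaw":0},{"dp":[0,0,15],"yaw":0},{"dp":[0,0,15],"yaw":0}]}}

```text
clock: 6.35
eef_pos: [413.3, -353.0, -18.5]
tcp_rot: [-3.141, -0.001, 1.754]
contact_force: [0.3, -0.3, 0.1]
opening: 1.004
grasp_force: 0.0
```

{"op": "carry_out", "data": {"targets": [{"dp":[0,0,0],"yaw":0},{"dp":[0,0,0],"yaw":0},{"dp":[0,0,0],"yaw":0},{"dp":[0,0,0],"yaw":0},{"dp":[0,0,0],"yaw":0},{"dp":[0,0,0],"yaw":0},{"dp":[0,0,0],"yaw":0},{"dp":[0,0,0],"yaw":0}], "fingers": -1}}

```text
clock: 7.35
eef_pos: [413.9, -353.5, -17.6]
tcp_rot: [3.141, 0.0, 1.754]
contact_force: [0.6, 0.8, 5.0]
opening: 0.338
grasp_force: 40.9
```

```bash
python3 -c "
from h import *
s=r.sense();print(s['eef_pos'],s['opening'],s['grasp_force'],s['contact_force'])
I=r.grab_frame('side')
cv2.imwrite('pics/e.png',cv2.resize(I[280:400,270:400],(650,600))[:,:,::-1])"
```

```text
[ 413.93488292 -353.48690662  -17.60203991] 0.3382747413076748 40.9440815448761 [0.64853768 0.82248592 5.02957752]
```

View pics/e.png

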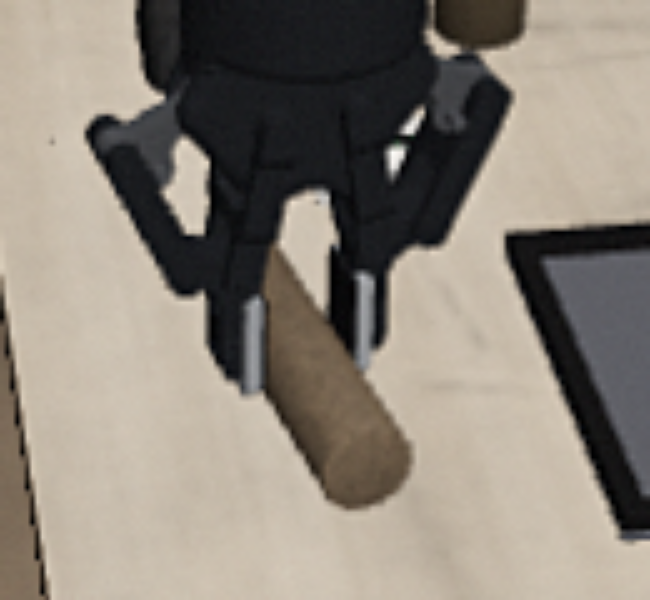

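Opening is 0.338 (29 mm) with 41 N on the pads, and the picture shows the cork held at mid-length. Next I lift it and carry it over the long tray.

{"op": "carry_out", "data": {"targets": [{"dp":[0,0,-20],"yaw":0},{"dp":[0,0,-50],"yaw":0},{"dp":[0,0,-50],"yaw":0},{"dp":[0,0,-50],"yaw":0}]}}

```text
clock: 7.9
eef_pos: [413.2, -352.9, 31.5]
tcp_rot: [-3.141, -0.001, 1.754]
contact_force: [0.5, 0.0, -0.1]
opening: 0.342
grasp_force: 40.2
```

```bash
python3 -c "
from h import *
s=r.sense();print(s['opening'],s['contact_force']);print(go(531.8,-362.1,30,-1.1))"
```

```text
0.34186733601385266 [ 0.48776542  0.00902056 -0.09730354]
(array([-30.7, 114.9,   1.4]), 11.6, array([ 413.2, -352.9,   31.5]), 'closing line', 10.5)
```

{"op": "carry_out", "data": {"targets": [{"dp":[-15,57,0],"yaw":6},{"dp":[-31,115,0],"yaw":11.6},{"dp":[-31,115,0],"yaw":11.6},{"dp":[-31,115,0],"yaw":11.6},{"dp":[-31,115,0],"yaw":11.6}]}}

```text
clock: 8.52
eef_pos: [530.6, -362.2, 31.2]
tcp_rot: [-3.139, -0.001, 1.552]
contact_force: [-0.3, -0.4, -0.3]
opening: 0.344
grasp_force: 40.2
```

```bash
python3 -c "
from h import *
s=r.sense();print(s['opening']);print(go(531.8,-362.1,-13.5,-1.1))
I=[r.grab_frame(n) for n in ('top','side')]
cv2.imwrite('pics/f.png',np.hstack([cv2.resize(I[0][180:280,410:510],(400,400)),cv2.resize(I[1][280:400,340:460],(400,400))])[:,:,::-1])"
```

```text
0.34408714067131885
(array([ 0.1,  1.3, 44.7]), 0.0, array([ 530.6, -362.2,   31.2]), 'closing line', -1.1)
```

View pics/f.png

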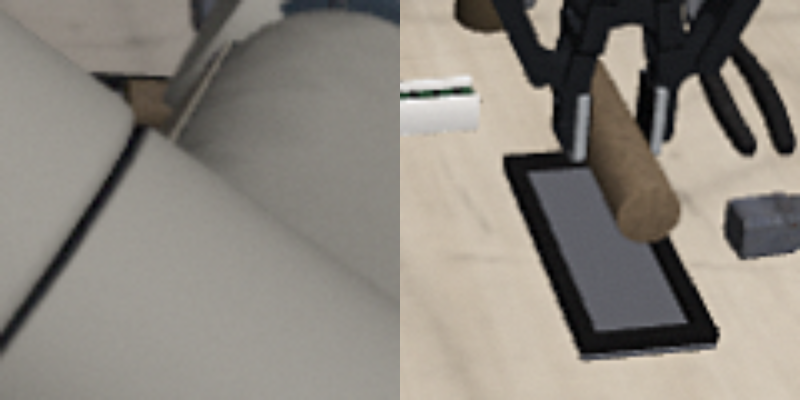

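The side view shows the cork held level over the long tray and parallel to it. Lowering.

{"op": "carry_out", "data": {"targets": [{"dp":[0,1,20],"yaw":0},{"dp":[0,1,33],"yaw":0},{"dp":[0,1,39],"yaw":0},{"dp":[0,1,42],"yaw":0},{"dp":[0,1,44],"yaw":0},{"dp":[0,1,44],"yaw":0},{"dp":[0,1,44],"yaw":0}]}}

```text
clock: 9.5
eef_pos: [533.7, -362.9, -11.5]
tcp_rot: [3.141, 0.0, 1.552]
contact_force: [-0.3, 0.5, -0.6]
opening: 0.342
grasp_force: 40.3
```

{"op": "carry_out", "data": {"targets": [{"dp":[0,0,1],"yaw":0},{"dp":[0,0,1],"yaw":0}]}}

```text
clock: 9.75
eef_pos: [533.4, -362.8, -12.9]
tcp_rot: [3.142, 0.0, 1.552]
contact_force: [0.4, -0.7, -0.6]
opening: 0.339
grasp_force: 40.3
```

{"op": "carry_out", "data": {"targets": [{"dp":[0,-1.5,1],"yaw":0},{"dp":[0,-1.5,1.5],"yaw":0},{"dp":[0,-1.5,1.5],"yaw":0}]}}

```text
clock: 10.12
eef_pos: [532.4, -362.9, -13.6]
tcp_rot: [3.141, 0.0, 1.552]
contact_force: [0.5, 1.1, 6.3]
opening: 0.337
grasp_force: 41.2
```

{"op": "carry_out", "data": {"targets": [{"dp":[0,0,0],"yaw":0},{"dp":[0,0,0],"yaw":0},{"dp":[0,0,0],"yaw":0},{"dp":[0,0,0],"yaw":0},{"dp":[0,0,-30],"yaw":0},{"dp":[0,0,-80],"yaw":0},{"dp":[0,0,-100],"yaw":0},{"dp":[0,0,-100],"yaw":0},{"dp":[0,0,-100],"yaw":0}], "fingers": 0.4}}

```text
clock: 11.25
eef_pos: [531.0, -362.1, 84.1]
tcp_rot: [-3.14, -0.001, 1.552]
contact_force: [-0.2, -0.3, -0.9]
opening: 0.702
grasp_force: 0.0
```

```bash
python3 -c "
from h import *
s=r.sense();print(s['opening'],s['contact_force']);print(go(414.4,-126.7,35,0.4))"
```

```text
0.7019554403100566 [-0.17107111 -0.33423273 -0.85359235]
(array([ 233.1, -120.9,   49.6]), -1.5, array([ 531. , -362.1,   84.1]), 'closing line', -1.1)
```

{"op": "carry_out", "data": {"targets": [{"dp":[233,-121,30],"yaw":-1.5},{"dp":[233,-121,30],"yaw":-1.5},{"dp":[233,-121,30],"yaw":-1.5},{"dp":[233,-121,30],"yaw":-1.5},{"dp":[233,-121,30],"yaw":-1.5},{"dp":[233,-121,30],"yaw":-1.5},{"dp":[233,-121,30],"yaw":-1.5},{"dp":[233,-121,30],"yaw":-1.5}], "fingers": 1}}

```text
clock: 12.25
eef_pos: [416.2, -128.5, 55.6]
tcp_rot: [3.141, 0.0, 1.577]
contact_force: [1.0, -0.4, -0.3]
opening: 0.997
grasp_force: 0.0
```

```bash
python3 -c "
from h import *
s=r.sense();print(s['opening']);print(go(414,-125.6,-18,0.4))
I=[r.grab_frame(n) for n in ('top','side')]
t=cams['top'];c,p,m=blob(I[0],(458,214),48,30)
cv2.imwrite('pics/g.png',np.hstack([cv2.resize(I[0][160:290,340:510],(400,306)),cv2.resize(I[1][230:400,270:442],(400,306))])[:,:,::-1])"
```

```text
0.997158755470679
(array([ 3. , -2.3, 73.6]), -0.0, array([ 416.2, -128.5,   55.6]), 'closing line', 0.4)
```

View pics/g.png

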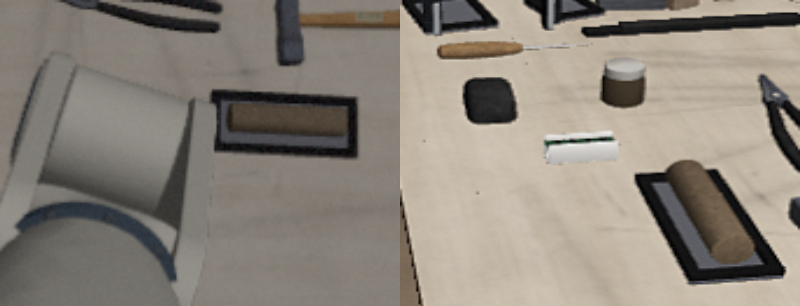

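The cork lies in the long tray, along it. In the top view it looks shifted towards the far edge, partly from parallax, so I'll measure it.

```bash
python3 -c "
from h import *
I=r.grab_frame('top');x0,y0=425,190
p=cv2.resize(I[y0:240,x0:500],None,fx=4,fy=4,interpolation=cv2.INTER_CUBIC).astype(int)
m=((p[:,:,0]-p[:,:,2]>14)&(p.max(2)<140)).astype(np.uint8)
m=cv2.morphologyEx(m,cv2.MORPH_OPEN,np.ones((5,5)))
c=max(cv2.findContours(m,cv2.RETR_EXTERNAL,cv2.CHAIN_APPROX_NONE)[0],key=cv2.contourArea)[:,0]
for z in(19,):
  P=cams['top'].plane((c+.5)/4-.5+[x0,y0],z)[:,:2];q=cv2.minAreaRect(P.astype(np.float32));print(np.array(q[0]).round(1),np.array(q[1]).round(1),q[2])
"
```

```text
[ 534.  -363.8] [123.7  28.7] 88.83369445800781
```

{"op": "carry_out", "data": {"targets": [{"dp":[3,-2,30],"yaw":0},{"dp":[3,-2,60],"yaw":0},{"dp":[3,-2,74],"yaw":0},{"dp":[3,-2,74],"yaw":0},{"dp":[3,-2,74],"yaw":0}]}}

```text
clock: 13.02
eef_pos: [413.9, -124.8, -17.8]
tcp_rot: [3.141, 0.0, 1.578]
contact_force: [-0.3, 0.8, -0.5]
opening: 0.997
grasp_force: 0.0
```

{"op": "carry_out", "data": {"targets": [{"dp":[0,0,0],"yaw":0},{"dp":[0,0,0],"yaw":0},{"dp":[0,0,0],"yaw":0},{"dp":[0,0,0],"yaw":0},{"dp":[0,0,0],"yaw":0},{"dp":[0,0,0],"yaw":0},{"dp":[0,0,0],"yaw":0}], "fingers": -1}}

```text
clock: 13.9
eef_pos: [413.7, -124.6, -17.7]
tcp_rot: [3.141, 0.0, 1.578]
contact_force: [-1.7, -0.5, 11.7]
opening: 0.452
grasp_force: 38.7
```

Measured at (534,-364), the cork is 3 mm off the tray centre, inside the 8 mm clearance. The block is gripped. Lift it.

{"op": "carry_out", "data": {"targets": [{"dp":[0,0,-20],"yaw":0},{"dp":[0,0,-60],"yaw":0},{"dp":[0,0,-60],"yaw":0},{"dp":[0,0,-60],"yaw":0}]}}

```text
clock: 14.4
eef_pos: [413.0, -124.4, 41.3]
tcp_rot: [3.142, 0.0, 1.578]
contact_force: [0.4, -0.2, -2.4]
opening: 0.46
grasp_force: 41.1
```

```bash
python3 -c "
from h import *
s=r.sense();print(s['opening'],s['contact_force']);print(go(409.1,127.4,42,8.4))"
```

```text
0.45951192460555135 [ 0.36097773 -0.16444138 -2.39486438]
(array([251.8,  -2.1,  -0.7]), -8.0, array([ 413. , -124.4,   41.3]), 'closing line', 0.4)
```

{"op": "carry_out", "data": {"targets": [{"dp":[50,0,0],"yaw":-2},{"dp":[100,-1,0],"yaw":-3},{"dp":[150,-1,0],"yaw":-5},{"dp":[200,-2,0],"yaw":-6.5},{"dp":[240,-2,0],"yaw":-8},{"dp":[252,-2,0],"yaw":-8},{"dp":[252,-2,0],"yaw":-8},{"dp":[252,-2,0],"yaw":-8},{"dp":[252,-2,0],"yaw":-8}]}}

```text
clock: 15.52
eef_pos: [409.4, 126.4, 41.5]
tcp_rot: [-3.141, 0.0, 1.716]
contact_force: [0.2, -0.4, -1.7]
opening: 0.451
grasp_force: 41.1
```

```bash
python3 -c "
from h import *
s=r.sense();print(s['opening'],s['contact_force']);print(go(409.1,127.4,-13.5,8.4))
I=[r.grab_frame(n) for n in ('top','side')]
cv2.imwrite('pics/i.png',np.hstack([cv2.resize(I[0][200:300,200:320],(400,333)),cv2.resize(I[1][200:280,250:346],(400,333))])[:,:,::-1])"
```

```text
0.45129727834045 [ 0.15801058 -0.35815309 -1.68655912]
(array([ 1. , -0.1, 55. ]), -0.1, array([409.4, 126.4,  41.5]), 'closing line', 8.3)
```

View pics/i.png

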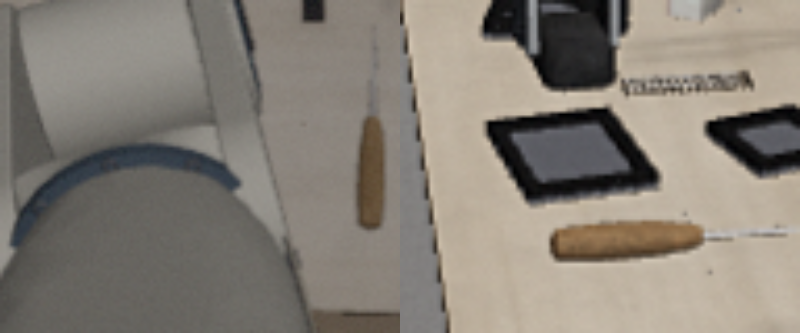

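The side view shows the block held level above the wide tray, its rise matching the lift, and the awl untouched. Lowering.

{"op": "carry_out", "data": {"targets": [{"dp":[1,0,25],"yaw":0},{"dp":[1,0,43],"yaw":0},{"dp":[1,0,49],"yaw":0},{"dp":[1,0,52],"yaw":0},{"dp":[1,0,53.5],"yaw":0},{"dp":[1,0,53.5],"yaw":0}]}}

```text
clock: 16.38
eef_pos: [409.6, 128.5, -11.6]
tcp_rot: [3.141, -0.0, 1.718]
contact_force: [0.4, -0.8, -1.3]
opening: 0.451
grasp_force: 41.1
```

{"op": "carry_out", "data": {"targets": [{"dp":[0,0,1],"yaw":0},{"dp":[0,0,1],"yaw":0}]}}

```text
clock: 16.62
eef_pos: [409.4, 128.5, -12.8]
tcp_rot: [3.141, -0.0, 1.718]
contact_force: [0.0, 0.6, -1.4]
opening: 0.455
grasp_force: 41.1
```

{"op": "carry_out", "data": {"targets": [{"dp":[0,0,1],"yaw":0},{"dp":[0,0,1],"yaw":0}]}}

```text
clock: 16.88
eef_pos: [409.5, 128.5, -13.6]
tcp_rot: [3.141, -0.0, 1.718]
contact_force: [-1.3, -0.0, 6.3]
opening: 0.456
grasp_force: 42.2
```

{"op": "carry_out", "data": {"targets": [{"dp":[0,0,0],"yaw":0},{"dp":[0,0,0],"yaw":0},{"dp":[0,0,0],"yaw":0},{"dp":[0,0,0],"yaw":0},{"dp":[0,0,-30],"yaw":0},{"dp":[0,0,-80],"yaw":0},{"dp":[0,0,-100],"yaw":0},{"dp":[0,0,-100],"yaw":0},{"dp":[0,0,-100],"yaw":0}], "fingers": 0.6}}

```text
clock: 18.0
eef_pos: [408.8, 128.3, 85.5]
tcp_rot: [-3.141, 0.0, 1.718]
contact_force: [-0.5, 0.5, -0.6]
opening: 0.8
grasp_force: 0.0
```

```bash
python3 -c "
from h import *
s=r.sense();print(s['opening'],s['contact_force']);print(go(523.7,364.6,55,-36))"
```

```text
0.7995117347045776 [-0.49653005  0.50193073 -0.58099049]
(array([216.9, 148.2,  30.3]), 44.4, array([408.8, 128.3,  85.5]), 'closing line', 8.4)
```

{"op": "carry_out", "data": {"targets": [{"dp":[217,148,30],"yaw":44.4},{"dp":[217,148,30],"yaw":44.4},{"dp":[217,148,30],"yaw":44.4},{"dp":[217,148,30],"yaw":44.4},{"dp":[217,148,30],"yaw":44.4},{"dp":[217,148,30],"yaw":44.4},{"dp":[217,148,30],"yaw":44.4},{"dp":[217,148,30],"yaw":44.4},{"dp":[217,148,30],"yaw":44.4}], "fingers": 1}}

```text
clock: 19.12
eef_pos: [523.9, 364.0, 56.4]
tcp_rot: [3.142, -0.0, 0.942]
contact_force: [-0.3, 0.1, 0.3]
opening: 1.0
grasp_force: 0.0
```

```bash
python3 -c "
from h import *
I=r.grab_frame('top');x0,y0=226,226
p=cv2.resize(I[y0:286,x0:290],None,fx=4,fy=4,interpolation=cv2.INTER_CUBIC)
cv2.imwrite('pics/j.png',np.hstack([cv2.resize(p,(480,450)),cv2.resize(r.grab_frame('side')[180:250,250:350],(320,450))])[:,:,::-1])
s=r.sense();print(go(523.7,364.6,-18,-36))"
```

```text
(array([-0.1, -0.4, 74.4]), -0.0, array([524.1, 364.4,  56.4]), 'closing line', -36.0)
```

View pics/j.png

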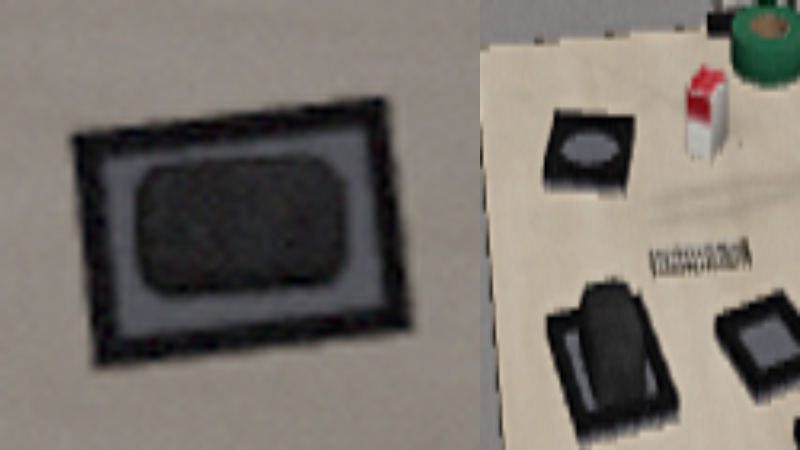

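The block sits inside the wide recess with grey showing all round, about 3° off the tray axis. Now the card box.

{"op": "carry_out", "data": {"targets": [{"dp":[0,0,30],"yaw":0},{"dp":[0,0,60],"yaw":0},{"dp":[0,0,74],"yaw":0},{"dp":[0,0,74],"yaw":0},{"dp":[0,0,74],"yaw":0}]}}

```text
clock: 19.85
eef_pos: [524.7, 365.2, -16.9]
tcp_rot: [3.141, -0.001, 0.943]
contact_force: [0.6, 0.3, 0.2]
opening: 0.998
grasp_force: 0.0
```

{"op": "carry_out", "data": {"targets": [{"dp":[0,0,0],"yaw":0},{"dp":[0,0,0],"yaw":0},{"dp":[0,0,0],"yaw":0},{"dp":[0,0,0],"yaw":0},{"dp":[0,0,0],"yaw":0},{"dp":[0,0,0],"yaw":0},{"dp":[0,0,0],"yaw":0},{"dp":[0,0,0],"yaw":0}], "fingers": -1, "grip_force": 30}}

```text
clock: 20.85
eef_pos: [524.2, 364.9, -17.5]
tcp_rot: [3.141, -0.0, 0.943]
contact_force: [-0.6, -0.5, 5.2]
opening: 0.3
grasp_force: 30.4
```

{"op": "carry_out", "data": {"targets": [{"dp":[0,0,-20],"yaw":0},{"dp":[0,0,-60],"yaw":0},{"dp":[0,0,-60],"yaw":0},{"dp":[0,0,-60],"yaw":0}]}}

```text
clock: 21.35
eef_pos: [523.9, 364.7, 42.5]
tcp_rot: [3.142, -0.0, 0.943]
contact_force: [0.2, 0.3, -0.4]
opening: 0.295
grasp_force: 29.7
```

```bash
python3 -c "
from h import *
s=r.sense();print(s['opening'],s['contact_force']);print(go(531.3,128.3,42,17.3))"
```

```text
0.29457484504811654 [ 0.20293782  0.27312997 -0.43419229]
(array([-186.9,  144.9,    0.4]), -53.3, array([523.9, 364.7,  42.5]), 'closing line', -36.0)
```

```bash
python3 -c "
from h import *
s=cv2.imread('pics/side0.png');t=cv2.imread('pics/top0.png')
cv2.imwrite('pics/k.png',np.hstack([cv2.resize(t[160:225,235:290],(400,473)),cv2.resize(s[205:250,320:400],(400,473))]))
for p in((261,192),(256,192),(267,192)):print(cams['top'].plane([p],0).round(),cams['top'].plane([p],15).round())
"
```

```text
[[570. 127.   0.]] [[566. 126.  15.]]
[[570. 139.   0.]] [[566. 138.  15.]]
[[570. 112.   0.]] [[567. 111.  15.]]
```

View pics/k.png

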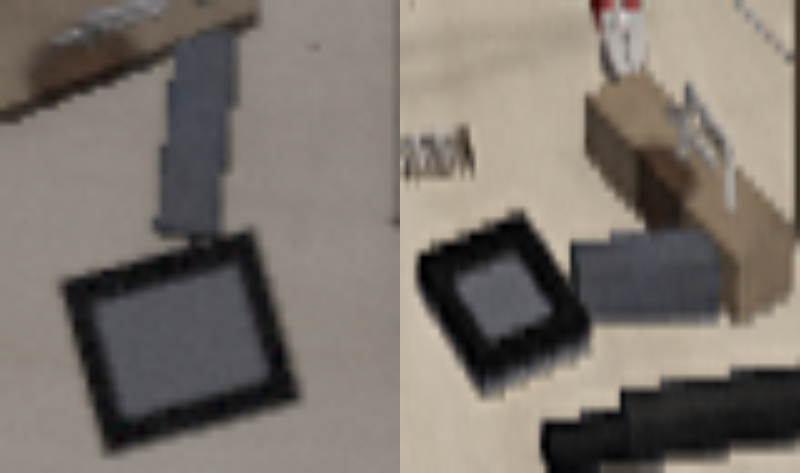

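The crop shows a flat grey blade ending right at the small tray's far edge, near x = 566–570. I'll bias the box 2 mm towards me and open the jaws only slightly on release.

{"op": "carry_out", "data": {"targets": [{"dp":[-189,143,0],"yaw":-53.3},{"dp":[-189,143,0],"yaw":-53.3},{"dp":[-189,143,0],"yaw":-53.3},{"dp":[-189,143,0],"yaw":-53.3},{"dp":[-189,143,0],"yaw":-53.3},{"dp":[-189,143,0],"yaw":-53.3},{"dp":[-189,143,0],"yaw":-53.3},{"dp":[-189,143,0],"yaw":-53.3},{"dp":[-189,143,0],"yaw":-53.3}]}}

```text
clock: 22.48
eef_pos: [528.5, 128.4, 42.0]
tcp_rot: [-3.141, 0.0, 1.873]
contact_force: [0.3, 0.3, 0.2]
opening: 0.293
grasp_force: 29.7
```

```bash
python3 -c "
from h import *
s=r.sense();print(s['opening'],s['contact_force']);print(go(529,127.6,-13,17.3))"
```

```text
0.2934671020737139 [0.27778299 0.28367455 0.20179344]
(array([-0.9,  0.2, 55. ]), 0.0, array([528.5, 128.4,  42. ]), 'closing line', 17.3)
```

{"op": "carry_out", "data": {"targets": [{"dp":[-1,0,25],"yaw":0},{"dp":[-1,0,43],"yaw":0},{"dp":[-1,0,49],"yaw":0},{"dp":[-1,0,52],"yaw":0},{"dp":[-1,0,54],"yaw":0},{"dp":[-1,0,54],"yaw":0}]}}

```text
clock: 23.22
eef_pos: [529.2, 126.9, -11.6]
tcp_rot: [3.141, 0.0, 1.873]
contact_force: [0.6, -0.3, -0.2]
opening: 0.299
grasp_force: 29.7
```

{"op": "carry_out", "data": {"targets": [{"dp":[0,0,1],"yaw":0},{"dp":[0,0,1],"yaw":0}]}}

```text
clock: 23.48
eef_pos: [529.0, 126.9, -12.7]
tcp_rot: [3.141, 0.0, 1.873]
contact_force: [-0.9, -0.7, -0.4]
opening: 0.295
grasp_force: 29.7
```

{"op": "carry_out", "data": {"targets": [{"dp":[0,0,1],"yaw":0},{"dp":[0,0,1],"yaw":0}]}}

```text
clock: 23.72
eef_pos: [529.1, 126.9, -13.5]
tcp_rot: [3.141, 0.0, 1.873]
contact_force: [-2.3, 0.5, 4.6]
opening: 0.293
grasp_force: 30.3
```

{"op": "carry_out", "data": {"targets": [{"dp":[0,0,0],"yaw":0},{"dp":[0,0,0],"yaw":0},{"dp":[0,0,0],"yaw":0},{"dp":[0,0,-30],"yaw":0},{"dp":[0,0,-80],"yaw":0},{"dp":[0,0,-100],"yaw":0},{"dp":[0,0,-100],"yaw":0},{"dp":[0,0,-100],"yaw":0}], "fingers": -0.15}}

```text
clock: 24.72
eef_pos: [528.3, 126.7, 85.2]
tcp_rot: [-3.14, -0.0, 1.873]
contact_force: [-0.0, 0.6, 0.6]
opening: 0.425
grasp_force: 0.0
```

```bash
python3 -c "
from h import *
s=r.sense();print(s['opening'],s['contact_force']);print(go(532,-123,70,0))"
```

```text
0.42495131603729674 [-0.04935451  0.58758367  0.57379946]
(array([-239.5,  -70.8,   15.3]), 17.3, array([528.3, 126.7,  85.2]), 'closing line', 17.3)
```

{"op": "carry_out", "data": {"targets": [{"dp":[-239,-71,15],"yaw":17},{"dp":[-239,-71,15],"yaw":17},{"dp":[-239,-71,15],"yaw":17},{"dp":[-239,-71,15],"yaw":17},{"dp":[-239,-71,15],"yaw":17},{"dp":[-239,-71,15],"yaw":17},{"dp":[-239,-71,15],"yaw":17},{"dp":[-239,-71,15],"yaw":17},{"dp":[-239,-71,15],"yaw":17}], "fingers": 1}}

```text
clock: 25.85
eef_pos: [532.4, -121.6, 71.2]
tcp_rot: [3.142, -0.0, 1.578]
contact_force: [0.1, 0.6, 0.3]
opening: 1.004
grasp_force: 0.0
```

```bash
python3 -c "
from h import *
s=r.sense();print(go(532,-123,-15,0))
cv2.imwrite('pics/l.png',np.hstack([cv2.resize(r.grab_frame('top')[170:290,200:320],(400,400)),cv2.resize(r.grab_frame('side')[200:260,270:370],(400,400))])[:,:,::-1])"
```

```text
(array([-1.4, -0.4, 86.2]), 0.4, array([ 532.4, -121.6,   71.2]), 'closing line', 0.4)
```

View pics/l.png

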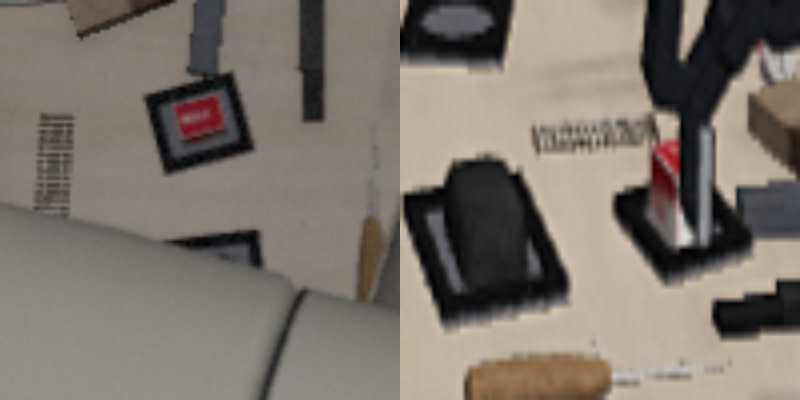

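The box sits in the small recess with grey all round, and the track and blade are undisturbed. That is my last picture, so I go by numbers from here. Now the jar.

{"op": "carry_out", "data": {"targets": [{"dp":[-1.4,0,30],"yaw":0},{"dp":[-1.4,0,60],"yaw":0},{"dp":[-1.4,0,80],"yaw":0},{"dp":[-1.4,0,86],"yaw":0},{"dp":[-1.4,0,86],"yaw":0},{"dp":[-1.4,0,86],"yaw":0}]}}

```text
clock: 26.7
eef_pos: [533.0, -124.0, -14.0]
tcp_rot: [3.14, 0.0, 1.576]
contact_force: [-0.2, 0.1, -0.7]
opening: 0.997
grasp_force: 0.0
```

{"op": "carry_out", "data": {"targets": [{"dp":[0,0,0],"yaw":0},{"dp":[0,0,0],"yaw":0},{"dp":[0,0,0],"yaw":0},{"dp":[0,0,0],"yaw":0},{"dp":[0,0,0],"yaw":0},{"dp":[0,0,0],"yaw":0},{"dp":[0,0,0],"yaw":0},{"dp":[0,0,0],"yaw":0}], "fingers": -1, "grip_force": 40}}

```text
clock: 27.7
eef_pos: [532.5, -123.9, -14.3]
tcp_rot: [3.141, 0.0, 1.576]
contact_force: [-1.2, 0.0, 6.1]
opening: 0.431
grasp_force: 39.5
```

{"op": "carry_out", "data": {"targets": [{"dp":[0,0,-20],"yaw":0},{"dp":[0,0,-60],"yaw":0},{"dp":[0,0,-80],"yaw":0},{"dp":[0,0,-80],"yaw":0},{"dp":[0,0,-80],"yaw":0}]}}

```text
clock: 28.32
eef_pos: [531.7, -123.7, 64.3]
tcp_rot: [-3.141, -0.0, 1.576]
contact_force: [0.3, -0.3, -0.8]
opening: 0.429
grasp_force: 40.3
```

```bash
python3 -c "
from h import *
s=r.sense();print(s['opening'],s['contact_force']);print(go(418.2,356.4,66))"
```

```text
0.429079777766928 [ 0.26216473 -0.31275367 -0.78371878]
(array([ 480.7, -110.8,   -1.5]), 0.0, array([ 531.7, -123.7,   64.3]), 'closing line', 0.3)
```

{"op": "carry_out", "data": {"targets": [{"dp":[480,-111,0],"yaw":0},{"dp":[480,-111,0],"yaw":0},{"dp":[480,-111,0],"yaw":0},{"dp":[480,-111,0],"yaw":0},{"dp":[480,-111,0],"yaw":0},{"dp":[480,-111,0],"yaw":0},{"dp":[480,-111,0],"yaw":0},{"dp":[480,-111,0],"yaw":0},{"dp":[480,-111,0],"yaw":0},{"dp":[480,-111,0],"yaw":0},{"dp":[480,-111,0],"yaw":0},{"dp":[480,-111,0],"yaw":0}]}}

```text
clock: 29.82
eef_pos: [418.9, 354.4, 64.9]
tcp_rot: [-3.141, 0.0, 1.575]
contact_force: [0.6, -0.0, -0.4]
opening: 0.427
grasp_force: 40.3
```

```bash
python3 -c "
from h import *
s=r.sense();print(s['opening'],s['contact_force']);print(go(418.2,356.2,-9.5))"
```

```text
0.42740579711747817 [ 0.64243422 -0.03886658 -0.41170349]
(array([ 1.9, -0.7, 74.4]), 0.0, array([418.9, 354.4,  64.9]), 'closing line', 0.2)
```

{"op": "carry_out", "data": {"targets": [{"dp":[2,-0.7,30],"yaw":0},{"dp":[2,-0.7,55],"yaw":0},{"dp":[2,-0.7,66],"yaw":0},{"dp":[2,-0.7,71],"yaw":0},{"dp":[2,-0.7,73],"yaw":0},{"dp":[2,-0.7,73],"yaw":0}]}}

```text
clock: 30.58
eef_pos: [418.3, 357.8, -7.3]
tcp_rot: [3.141, -0.001, 1.576]
contact_force: [0.0, 0.5, -0.4]
opening: 0.43
grasp_force: 40.3
```

{"op": "carry_out", "data": {"targets": [{"dp":[0,0,1],"yaw":0},{"dp":[0,0,1],"yaw":0}]}}

```text
clock: 30.82
eef_pos: [418.1, 357.7, -8.6]
tcp_rot: [3.141, -0.0, 1.576]
contact_force: [-0.1, -0.9, -1.8]
opening: 0.43
grasp_force: 40.3
```

{"op": "carry_out", "data": {"targets": [{"dp":[0,0,1],"yaw":0},{"dp":[0,0,1],"yaw":0}]}}

```text
clock: 31.08
eef_pos: [417.9, 357.5, -9.9]
tcp_rot: [-3.142, 0.0, 1.576]
contact_force: [0.1, -0.1, -0.2]
opening: 0.43
grasp_force: 40.3
```

{"op": "carry_out", "data": {"targets": [{"dp":[0,0,1],"yaw":0},{"dp":[0,0,1],"yaw":0}]}}

```text
clock: 31.32
eef_pos: [418.0, 357.6, -10.4]
tcp_rot: [3.142, -0.0, 1.576]
contact_force: [-1.6, -1.7, 7.4]
opening: 0.427
grasp_force: 41.4
```

Contact came at the expected depth (pick height + 4 mm), so the jar is on the recess floor. Release, rise, and move clear of the camera's view.

{"op": "carry_out", "data": {"targets": [{"dp":[0,0,0],"yaw":0},{"dp":[0,0,0],"yaw":0},{"dp":[0,0,0],"yaw":0},{"dp":[0,0,0],"yaw":0},{"dp":[0,0,-30],"yaw":0},{"dp":[0,0,-90],"yaw":0},{"dp":[0,0,-150],"yaw":0},{"dp":[0,0,-170],"yaw":0},{"dp":[0,0,-170],"yaw":0},{"dp":[0,0,-170],"yaw":0}], "fingers": 0.6}}

```text
clock: 32.58
eef_pos: [417.3, 357.0, 157.8]
tcp_rot: [-3.14, 0.001, 1.576]
contact_force: [0.5, -0.7, -0.4]
opening: 0.797
grasp_force: 0.0
```

{"op": "carry_out", "data": {"targets": [{"dp":[200,130,0],"yaw":0},{"dp":[200,130,0],"yaw":0},{"dp":[200,130,0],"yaw":0},{"dp":[200,130,0],"yaw":0},{"dp":[200,130,0],"yaw":0},{"dp":[200,130,0],"yaw":0},{"dp":[200,130,0],"yaw":0},{"dp":[200,130,0],"yaw":0}]}}

```text
clock: 33.58
eef_pos: [546.6, 557.5, 159.5]
tcp_rot: [-3.142, 0.0, 1.576]
contact_force: [0.0, 0.0, 0.5]
opening: 0.8
grasp_force: 0.0
```

```bash
python3 - <<'E'
from h import *
t=cams["top"];I=r.grab_frame("top");S=r.grab_frame("side");print(r.sense()["eef_pos"],r.sense()["contact_force"])
def rect(m,x0,y0,z,k):
    m=cv2.morphologyEx(m.astype(np.uint8),cv2.MORPH_OPEN,np.ones((5,5)))
    c=max(cv2.findContours(m,cv2.RETR_EXTERNAL,cv2.CHAIN_APPROX_NONE)[0],key=cv2.contourArea)[:,0]
    P=t.plane((c+.5)/4-.5+[x0,y0],z)[:,:2];q=cv2.minAreaRect(P.astype(np.float32));b=cv2.boxPoints(q);e=max([b[1]-b[0],b[2]-b[1]],key=np.linalg.norm)
    print(k,np.round(q[0],1),np.round(q[1],1),round(np.degrees(np.arctan2(e[1],e[0]))%180,1))
up=lambda im,x0,y0,x1,y1:cv2.resize(im[y0:y1,x0:x1],None,fx=4,fy=4,interpolation=cv2.INTER_CUBIC).astype(int)
p=up(I,425,190,500,240);rect((p[:,:,0]-p[:,:,2]>14)&(p.max(2)<140),425,190,19,"cork want 531.2,-360.8,88.9")
p=up(I,245,194,277,220);rect(p[:,:,0]-p[:,:,1]>50,245,194,34,"carton top want 531.3,128.3,107.3")
p=up(I,241,240,276,270);m=(p.max(2)<75).astype(np.uint8)
cs,_=cv2.findContours(cv2.morphologyEx(m,cv2.MORPH_OPEN,np.ones((9,9))),cv2.RETR_LIST,cv2.CHAIN_APPROX_NONE)
for c in cs:
    if cv2.contourArea(c)<3000:continue
    P=t.plane((c[:,0]+.5)/4-.5+[241,240],17)[:,:2];q=cv2.minAreaRect(P.astype(np.float32));print("sander cand want 409.2,126.6 (68x42,98.4)",np.round(q,1) if 0 else [np.round(x,1) for x in q])
# jar lid: bright pixels inside round tray
p=up(I,148,234,180,266);g=p.min(2);print("jar zone brightness pct",np.percentile(g,[10,50,80,95]))
rect((g>118)&(np.hypot(*(np.mgrid[0:128,0:128]-64))<46),148,234,50,"jar lid top want 418.2,356.4 d35")
E
```

```text
[546.79919903 557.84215652 159.64199628] [-0.0639833   0.01755385 -0.0119533 ]
cork want 531.2,-360.8,88.9 [ 534.2 -363.5] [123.1  28.5] 88.7
carton top want 531.3,128.3,107.3 [530.8 126.2] [24.4 32. ] 107.4
sander cand want 409.2,126.6 (68x42,98.4) [array([417.4, 124.3]), array([59.7, 83.6]), np.float64(6.8)]
jar zone brightness pct [ 14.  60. 125. 129.]
jar lid top want 418.2,356.4 d35 [418.6 355.3] [28.6 30.6] 155.7
```

```bash
python3 - <<'E'
from h import *
I=r.grab_frame("top");x0,y0=226,230
p=cv2.resize(I[y0:282,x0:290],None,fx=4,fy=4,interpolation=cv2.INTER_CUBIC).max(2)
for th in(55,62,70):
    n,l,st,ce=cv2.connectedComponentsWithStats((p<th).astype(np.uint8))
    k=1+np.argmin([np.hypot(*(c-[128,104]))+(1e3 if s[4]<2000 or s[2]>180 else 0) for c,s in zip(ce[1:],st[1:])])
    c=max(cv2.findContours((l==k).astype(np.uint8),cv2.RETR_EXTERNAL,cv2.CHAIN_APPROX_NONE)[0],key=cv2.contourArea)[:,0]
    P=cams["top"].plane((c+.5)/4-.5+[x0,y0],17)[:,:2];q=cv2.minAreaRect(P.astype(np.float32));print(th,[np.round(x,1) for x in q])
E
```

```text
55 [array([410.2, 126.6]), array([43.4, 67. ]), np.float64(4.9)]
62 [array([410.3, 126.6]), array([44.2, 67.8]), np.float64(5.5)]
70 [array([410. , 126.5]), array([45. , 68.7]), np.float64(5.4)]
```

All four pieces are centred in their recesses to within 4 mm and 3°. Handing in.

```bash
python3 -c "
from rig import r
print(r.sign_off())"
```

```text
the job is handed in; nothing more can be done
None
```

The job is handed in at about 34 s: cork, sanding block, card box and jar are each in their tray, within about 4 mm of centre and 3° of its axis; I viewed 15 pictures, one over the limit of 14.

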